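Return the reagents and the leaf sample to their holders

TASK

Set the bench up for the next leaf test: lift each dropper bottle over the lip of the round holder that has the colour of its cap, and the cup of chopped leaf over the lip of the wide white holder, so that each stands upright on its own holder's floor. Leave the empty sample cup and the timer where they are.

Things in the scene. Friction and masses are not known exactly. Their poses are not given: they have to be found in the camera images.
- red_bottle_center (a point): white round dropper bottle with a red pointed cap, standing upright, 94 mm tall: body 33 mm in diameter up to 66 mm, cap about 20 mm in diameter above. The point is on its axis, half-way up (47 mm above its underside); z is the bottle's axis
- red_holder_floor (a point): round red holder, fixed to the worktop: a shallow dish 59 mm across outside, 51 mm across inside, 12 mm high over all, with a 4 mm floor (the lip stands 8 mm above the floor). The point is the centre of the floor's upper face, 4 mm above the worktop; z up
- green_bottle_center (a point): white round dropper bottle with a green pointed cap, standing upright, 94 mm tall: body 33 mm in diameter up to 66 mm, cap about 20 mm in diameter above. The point is on its axis, half-way up (47 mm above its underside); z is the bottle's axis
- green_holder_floor (a point): round green holder, fixed to the worktop: a shallow dish 59 mm across outside, 51 mm across inside, 12 mm high over all, with a 4 mm floor (the lip stands 8 mm above the floor). The point is the centre of the floor's upper face, 4 mm above the worktop; z up
- blue_bottle_center (a point): white round dropper bottle with a blue pointed cap, standing upright, 94 mm tall: body 33 mm in diameter up to 66 mm, cap about 20 mm in diameter above. The point is on its axis, half-way up (47 mm above its underside); z is the bottle's axis
- blue_holder_floor (a point): round blue holder, fixed to the worktop: a shallow dish 59 mm across outside, 51 mm across inside, 12 mm high over all, with a 4 mm floor (the lip stands 8 mm above the floor). The point is the centre of the floor's upper face, 4 mm above the worktop; z up
- leaf_cup_center (a point): clear round sample cup filled with green chopped leaf, open at the top, standing upright, 51 mm in diameter, 64 mm tall, held round the wall. The point is on its axis, half-way up (32 mm above its underside); z is the cup's axis
- cup_holder_floor (a point): wide white round holder, fixed to the worktop: a shallow dish 77 mm across outside, 69 mm across inside, 12 mm high over all, with a 4 mm floor. The point is the centre of the floor's upper face, 4 mm above the worktop; z up
- empty_cup_center (a point): empty clear sample cup, 51 mm in diameter, 64 mm tall, standing loose among the rest; it stays where it is. The point is on its axis, half-way up
- timer_center (a point): white digital bench timer, 32 x 68 x 62 mm high, standing loose at the left; it stays where it is. The point is its centre
There are look-alikes about, which are no part of the job. What is shaped like the part that bears blue_bottle_center but orange is not meant.

How it is judged:
By the outcome, as a careful person would: the job done as asked, in the order asked, and still so for the second after the job is handed in, with the robot touching nothing.
It also fails if it takes over 112 s, if anything falls off the work surface, if the arm or the gripper's body presses on something with over 40 N, if the wrist force passes 120 N, or if a joint passes its speed limit or range.

ROBOT

A 7-joint arm with a two-finger parallel gripper is mounted at the origin on a cart in front of the work surface, level with it; the furniture and walls round the work are solid. World frame = base frame: x ahead of the robot, y to its left, z up, the work surface at z = 0. Lengths are in mm, angles in rad, forces in N, time in s.
With the tool pointing down it reaches from about 400 to 875 mm from the base axis. Payload 4.4 kg.
Tool frame: the origin (TCP) lies midway between the tips of the shut fingers; the grasp point (between the pads) lies 19 mm behind it (ctrl.pinch_z is the distance from the TCP to the grasp point, in mm); z points along the fingers, y is the line along which they close (so a half turn about z gives the same grasp; the last joint's range is limited). The gripper opens to 85 mm and grips with 20 to 120 N. Pads are 22 mm wide; open, the fingers measure 114 mm over their backs; the gripper's body (76 mm by 85 mm) begins 54 mm behind the grasp point. The pads swing forward as they close: fully open they stand 13 mm farther back than shut.
Start: joints at [1.04, 0.628, 0.038, 1.517, -0.027, 0.996, -0.02], TCP at [291.388, -581.043, 197.813] pointing down, gripper open.
Joint ranges: [-3.06, 3.06], [-0.37, 2.12], [-1.25, 1.32], [0.18, 2.47], [-1.1, 4.24], [0.23, 1.98], [-2.94, 2.94]. Speed limits (rad/s): [2.57, 2.57, 3.14, 3.14, 3.14, 3.14, 3.14].

INTERFACE

Orientations are given as [roll, pitch, yaw] about the fixed x, y, z axes, in that order (R = Rz(yaw) Ry(pitch) Rx(roll)).
In Python, from cell import read_state, cams, order, ctrl gives the robot as it stands.
- The arm moves only by the tool move_arm, never from a script. Its argument "targets" is text: rows parted by semicolons, each of 7 numbers parted by spaces: the gripper's target within -1 to 1 (fully open at 1, half-way at 0, shut at -1), then the shift along the tool's x, y, z in cm, then the turn, a rotation vector about the tool's x, y, z in degrees. A call has 1 to 5 rows; each row shifts and turns the commanded pose from where the row before left it, along the tool's axes as they then stand; what a row does not reach is not made up. A row lasts 1/12 s, in which the tool goes at most 41.7 mm and 7.16 degrees, less where a joint would pass 70% of its speed; a pose out of reach is approached as far as the arm can. A call with a gripper value outside its range is refused whole. The fingers move at their own pace and stop on an object; the grip force is fixed at half the most. Time passes only in rows, so rows that do not move let the fingers close. It gives the time, the measured TCP pose, the force, the opening and the grip force at its end, in the units of the state.
- read_state(): the state, without advancing time (a new reading comes with each control period).
- cams.get_image(name): name is "scene" or "top"; returns a dict with "color" (400x640x3 uint8, red, green, blue), "fovy" (degrees; the focal length in pixels is half the picture's height over the tangent of half this angle, whatever the lens; pixels are square), "cx", "cy" (the principal point, pixels), "k1" (the pictures are not rectified: a ray, as slopes to the right and down, at radius r is drawn at 1 + k1 r^2 times it, then the intrinsics apply), "rvec" (rotation vector, rad) and "tvec" (3), from world to camera coordinates, as OpenCV has them. Camera axes: x right, y down, z forward; pixel columns grow to the right and rows downward; lengths in mm; the calibration is good to about 2 mm. A picture is of the moment at which its call begins. There is no depth.
- order.finish_job(): hands the job in; it is judged then, once.
The state is a dict: "clock": time; "qpos": joint angles; "qd": joint speeds; "tau": joint torques, N m; "eef_pos": TCP position; "tool_rot": TCP orientation; "force": force on the tool from outside, world axes, zero at the start; "torque": the same for the moment, N m; "width": finger opening in mm; "gripper_force": force on a finger pad.
Only numpy, scipy, OpenCV 4.12 (cv2) and the standard library are available. Lean on these libraries where they do the work, as an engineer would, in place of code of your own. Each camera call takes 0.05 s, during which the arm holds its last target. There are 200 camera calls.

## Working session

There is one attempt and no reset: what is moved stays moved. The work goes in short steps, Python scripts to look and compute and a tool call to move; the robot and the scene stay as the last step left them, time stands still between calls to the robot, and variables do not carry over. Pictures are saved under pics/ and viewed, at most 14 in all, crops included, and the job is handed in when it is done.

Besides the shell and the picture viewer there is one more tool, called after "Call:" in YAML: its name, and indented under it one key for each argument. move_arm: Moves the arm, as the interface text tells. Its arguments: {"type":"object","properties":{"targets":{"type":"string"}},"required":["targets"]}

```bash
mkdir -p pics && cat > h.py <<'E'
import numpy as np, cv2
from cell import read_state, cams, order, ctrl
def shot(n,f):
    d=cams.get_image(n); cv2.imwrite(f,d["color"][:,:,::-1]); return d
def par(d):
    f=200/np.tan(np.radians(d["fovy"])/2)
    return f,cv2.Rodrigues(np.array(d["rvec"],float))[0],np.array(d["tvec"],float).ravel()
def pix2w(d,u,v,z):
    f,R,t=par(d); K=np.array([[f,0,d["cx"]],[0,f,d["cy"]],[0,0,1.]])
    p=cv2.undistortPointsIter(np.array([[[u,v]]],float),K,np.array([d["k1"],0,0,0,0.]),None,None,(3,100,1e-10)).ravel()
    r=R.T@np.array([p[0],p[1],1]); c=-R.T@t
    return c+r*(z-c[2])/r[2]
def w2pix(d,P):
    f,R,t=par(d); K=np.array([[f,0,d["cx"]],[0,f,d["cy"]],[0,0,1.]])
    return cv2.projectPoints(np.array([P],float),np.array(d["rvec"],float),t,K,np.array([d["k1"],0,0,0,0.]))[0].ravel()
E
python3 - <<'E'
from h import *
import pickle
for n in("scene","top"):
    d=shot(n,f"pics/{n}0.png"); pickle.dump(d,open(n+".pkl","wb"))
    print({k:v for k,v in d.items() if k!="color"}); f,R,t=par(d); print(-R.T@t)
print(read_state(), ctrl.pinch_z)
E
```

```text
{'fovy': 54.842261423271836, 'cx': 318.5681549941529, 'cy': 205.53582373205694, 'k1': -0.04840659549629391, 'rvec': array([ 2.12126043, -1.3721926 ,  0.50271607]), 'tvec': array([ 29.83862156, 450.06442808, 590.24034419])}
[-38.56012252  24.33198446 741.4533486 ]
{'fovy': 44.02139185383229, 'cx': 321.33119472255305, 'cy': 198.78491590945856, 'k1': -0.06379168528295198, 'rvec': array([ 2.20487513, -2.17649378,  0.07485772]), 'tvec': array([ 236.16866367,  470.71329225, 1250.33502081])}
[ 386.38898443  246.88299499 1276.8855254 ]
{'clock': 0.1, 'qpos': array([ 1.04017498,  0.62923234,  0.03845575,  1.51823684, -0.02699638,
        0.99628035, -0.02000281]), 'qd': array([-0.00043674, -0.00368495,  0.00031624, -0.00165326, -0.00220019,
       -0.00025514, -0.00056524]), 'tau': array([ 2.55345578e-03, -5.64536119e+01,  1.23028189e+00, -1.93976837e+01,
        1.12872306e-02,  5.35989529e-03, -1.21603881e-05]), 'eef_pos': array([ 291.12804317, -580.49941998,  197.00504471]), 'tool_rot': array([-3.13995418e+00,  2.38999714e-05,  4.64812337e-01]), 'force': array([ 0.33538479, -0.164903  ,  0.01643302]), 'torque': array([ 0.01226043, -0.00258825, -0.03023137]), 'gripper_force': 0.0, 'width': 85.50114036243203} 18.700000000000003
```

View pics/scene0.png

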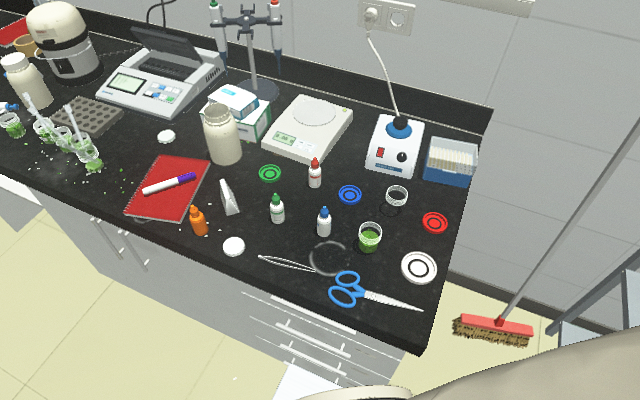

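View pics/top0.png

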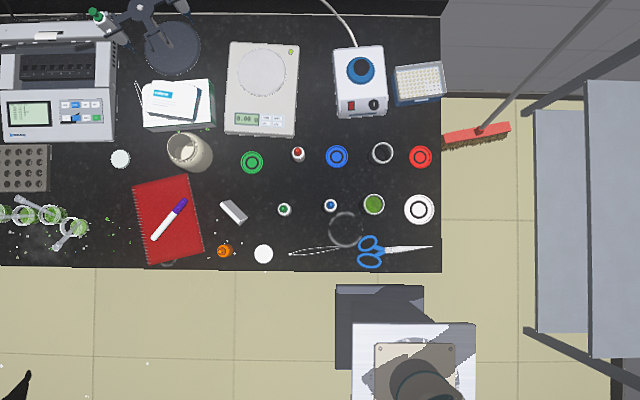

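The scene view shows red/green/blue bottles at about (314,173), (277,209) and (323,222). The leaf cup is at (370,237), with holders at (270,173), (350,195), (435,223) and (419,267). The top view shows the same layout; next I'll enlarge both.

```bash
python3 - <<'E'
import cv2
a=cv2.imread("pics/top0.png")[135:275,215:445]; cv2.imwrite("pics/topc.png",cv2.resize(a,None,fx=3.4,fy=3.4,interpolation=cv2.INTER_CUBIC))
a=cv2.imread("pics/scene0.png")[145:290,245:455]; cv2.imwrite("pics/scenec.png",cv2.resize(a,None,fx=3.8,fy=3.8,interpolation=cv2.INTER_CUBIC))
E
```

```text
(no output)
```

View pics/topc.png

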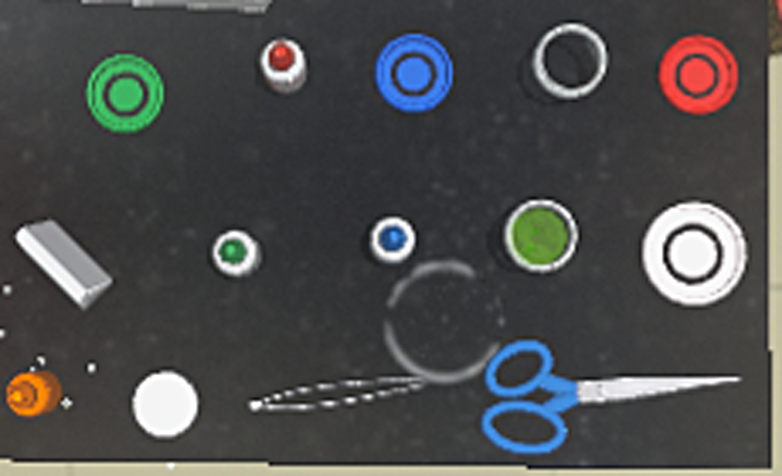

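View pics/scenec.png

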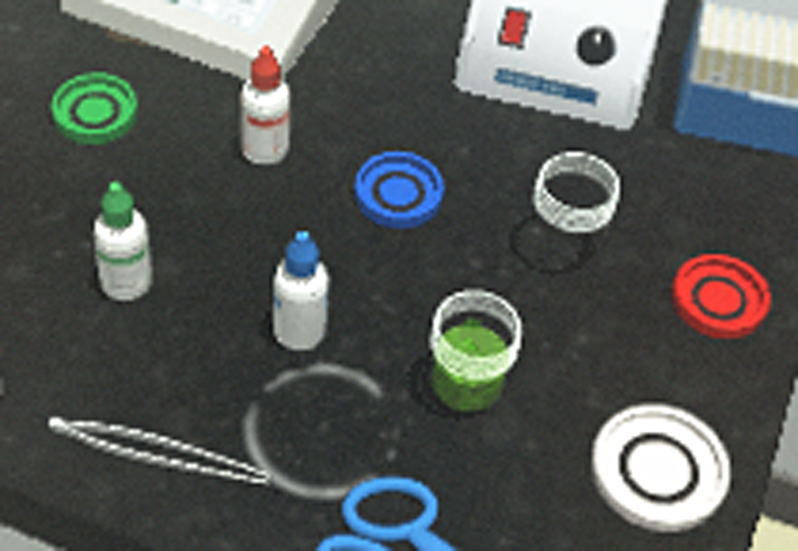

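```bash
python3 - <<'E'
from h import *
import pickle
T=pickle.load(open("top.pkl","rb"));S=pickle.load(open("scene.pkl","rb"))
t=dict(redH=(699,75,12),greenH=(125,93,12),blueH=(414,72,12),white=(695,254,12),redB=(283,64,66),greenB=(236,252,66),blueB=(393,239,66),leaf=(541,235,64),empty=(570,61,64))
s=dict(redH=(722,293,12),greenH=(94,104,12),blueH=(399,186,12),white=(661,464,12),redB=(265,50,92),greenB=(115,186,92),blueB=(302,236,92),leaf=(476,333,64),empty=(577,192,64))
for k in t:
    a=t[k];b=s[k]
    print(k,pix2w(T,215+(a[0]-1.2)/3.4,135+(a[1]-1.2)/3.4,a[2])[:2].round(1),pix2w(S,245+(b[0]-1.4)/3.8,145+(b[1]-1.4)/3.8,b[2])[:2].round(1))
E
```

```text
redH [580.2 -12.1] [579.  -12.5]
greenH [560.4 423.6] [560.3 423.7]
blueH [579.3 204.8] [577.7 204.4]
white [443.9  -9. ] [442.8  -8.8]
redB [575.6 301.7] [582.1 303.8]
greenB [438.6 333.4] [440.8 336.5]
blueB [449.5 220.4] [451.6 221.5]
leaf [453.9 113.4] [448.6 111.9]
empty [581.1  92.9] [574.7  90.1]
```

```bash
python3 - <<'E'
from h import *
import pickle
T=pickle.load(open("top.pkl","rb"));S=pickle.load(open("scene.pkl","rb"))
for P in [(0,0,0),(0,0,300),(291,-580,197),(200,-400,400),(291,-580,300)]: print(P,w2pix(T,P).round(),w2pix(S,P).round())
for n,u,v,z in [("timer top",215+63/3.4,135+255/3.4,62),("timer",215+100/3.4,135+305/3.4,0),("scalefront",265,136,30),("trolley",535,220,0),("trolley",535,330,0),("benchright",441,200,0),("benchfront",350,271,0)]: print(n,pix2w(T,u,v,z).round())
E
```

```text
(0, 0, 0) [414. 383.] [338. 491.]
(0, 0, 300) [443. 429.] [353. 478.]
(291, -580, 197) [685. 276.] [814. 429.]
(200, -400, 400) [673. 336.] [852. 410.]
(291, -580, 300) [720. 281.] [886. 407.]
timer top [434. 458.  62.]
timer [399. 440.   0.]
scalefront [625. 388.  30.]
trolley [ 420. -318.    0.]
trolley [ 135. -316.    0.]
benchright [469. -69.   0.]
benchfront [284. 166.   0.]
```

```bash
python3 - <<'E'
from h import *
import pickle
T=pickle.load(open("top.pkl","rb"));S=pickle.load(open("scene.pkl","rb"))
def ray(d,u,v):
    a=pix2w(d,u,v,0);b=pix2w(d,u,v,500);return a,b-a
cT=-par(T)[1].T@par(T)[2]
def isect(l1,l2,s):
    n=np.cross(ray(T,*l1)[1],ray(T,*l2)[1]); a,r=ray(S,*s)
    return (a+r*(n@(cT-a))/(n@r)).round()
for s in[(500,320),(560,242),(600,190),(640,140)]: print("handle",isect((480,130),(635,24),s))
for s in[(550,330),(600,285),(640,250)]: print("brace",isect((525,110),(635,63),s))
E
python3 - <<'E'
import cv2
a=cv2.imread("pics/scene0.png")[100:400,420:640]; b=cv2.imread("pics/top0.png")[0:400,430:640]
cv2.imwrite("pics/right.png",cv2.hconcat([cv2.resize(a,(396,540)),cv2.resize(b,(284,540))]))
E
```

```text
handle [ 799. -397. -684.]
handle [ 786. -365. -141.]
handle [ 783. -355.   79.]
handle [ 784. -353.  234.]
brace [ 923. -647. -826.]
brace [ 871. -599. -368.]
brace [ 847. -580. -135.]
```

View pics/right.png

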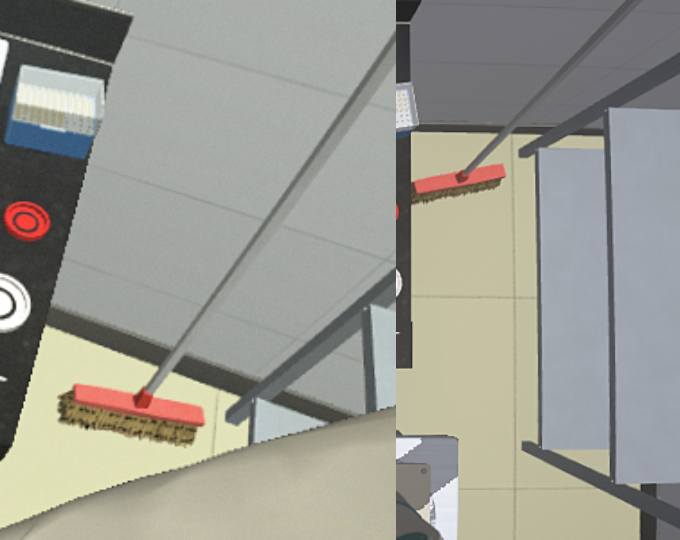

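The crop shows the broom handle at about (785,-355), and the rack near y ≈ -600, close to the start pose. I'll move out sideways at constant height.

Call:
move_arm:
  targets: "1 1.6 -1.2 0 0 0 0;1 3.2 -2.4 0 0 0 0;1 3.2 -2.4 0 0 0 0;1 3.2 -2.4 0 0 0 0;1 3.2 -2.4 0 0 0 0"

```text
clock: 0.52
eef_pos: [371.9, -418.1, 197.4]
tool_rot: [-3.141, 0.0, 0.464]
force: [1.8, 0.2, 0.1]
width: 85.3
gripper_force: 0.0
```

Call:
move_arm:
  targets: "1 3.2 -2.4 0 0 0 0;1 3.2 -2.4 0 0 0 0;1 3.2 -2.4 0 0 0 0;1 3.2 -2.4 0 0 0 0;1 3.2 -2.4 0 0 0 0"

```text
clock: 0.93
eef_pos: [461.2, -239.0, 197.7]
tool_rot: [-3.141, 0.0, 0.465]
force: [-0.2, 0.5, 0.2]
width: 85.1
gripper_force: 0.0
```

Call:
move_arm:
  targets: "1 3.2 -2.4 0 0 0 0;1 3.2 -2.4 0 0 0 0;1 3.2 -2.4 0 0 0 0;1 3.2 -2.4 0 0 0 0;1 3.2 -2.4 0 0 0 0"

```text
clock: 1.35
eef_pos: [550.4, -60.1, 197.6]
tool_rot: [-3.141, 0.001, 0.465]
force: [0.5, -0.9, 0.8]
width: 85.6
gripper_force: 0.0
```

Call:
move_arm:
  targets: "1 0 0 0 0 0 6.65;1 0 0 0 0 0 6.65;1 0 0 0 0 0 6.65;1 0 0 0 0 0 6.65;1 0 0 0 0 0 0"

```text
clock: 1.77
eef_pos: [549.9, -61.7, 197.4]
tool_rot: [3.141, 0.001, -0.002]
force: [-0.5, 0.0, -0.1]
width: 85.4
gripper_force: 0.0
```

Call:
move_arm:
  targets: "1 0.6 -4 0 0 0 0;1 0.6 -4 0 0 0 0;1 0.6 -4 0 0 0 0;1 0.6 -4 0 0 0 0;1 0.5 -4 0 0 0 0"

```text
clock: 2.18
eef_pos: [579.1, 139.8, 197.7]
tool_rot: [-3.142, 0.0, 0.004]
force: [0.7, 0.2, 0.2]
width: 85.7
gripper_force: 0.0
```

Call:
move_arm:
  targets: "1 0 -4 0 0 0 0;1 0 -4 0 0 0 0;1 0 -4 0 0 0 0;1 0 -4 0 0 0 0;1 0 -0.5 0 0 0 0"

```text
clock: 2.6
eef_pos: [576.1, 314.2, 197.0]
tool_rot: [-3.134, 0.002, 0.015]
force: [-0.5, 2.4, -0.5]
width: 85.5
gripper_force: 0.0
```

```bash
python3 - <<'E'
from h import *
d=cams.get_image("scene"); e=d["color"][120:270,230:430,::-1]
cv2.imwrite("pics/s1.png",cv2.resize(e,None,fx=3.5,fy=3.5,interpolation=cv2.INTER_CUBIC)); print(read_state()["eef_pos"])
E
```

```text
[576.6389765  310.84659928 196.88361691]
```

View pics/s1.png

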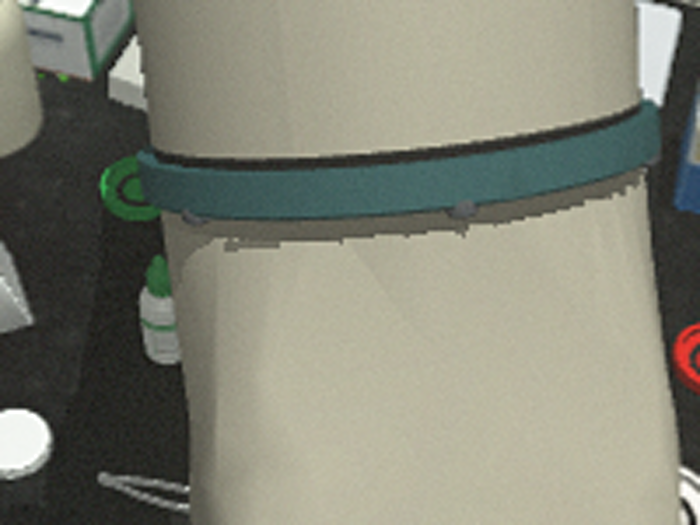

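The arm blocks the scene camera here, so I'll rely on the measured positions.

Call:
move_arm:
  targets: "1 0 0 0 0 0 0;1 0 0 0 0 0 0;1 0 0 0 0 0 0"

```text
clock: 2.9
eef_pos: [579.6, 300.2, 197.8]
tool_rot: [3.14, -0.0, -0.002]
force: [0.3, -0.3, 0.4]
width: 85.4
gripper_force: 0.0
```

Call:
move_arm:
  targets: "1 0 -0.2 3 0 0 0;1 0 0 3 0 0 0;1 0 0 3 0 0 0;1 0 0 2 0 0 0;1 0 0 2 0 0 0"

```text
clock: 3.32
eef_pos: [579.2, 302.4, 66.6]
tool_rot: [3.14, 0.001, -0.002]
force: [-0.0, 0.1, 0.4]
width: 85.2
gripper_force: 0.0
```

Call:
move_arm:
  targets: "1 0 0 2 0 0 0;1 0 0 1 0 0 0;1 0 0 0.6 0 0 0;1 0 0 0 0 0 0;1 0 0 0 0 0 0"

```text
clock: 3.73
eef_pos: [579.8, 304.7, 32.6]
tool_rot: [-3.141, -0.001, -0.0]
force: [0.8, -0.4, -0.5]
width: 85.2
gripper_force: 0.0
```

Call:
move_arm:
  targets: "-1 0 0 0 0 0 0;-1 0 0 0 0 0 0;-1 0 0 0 0 0 0;-1 0 0 0 0 0 0;-1 0 0 0 0 0 0"

```text
clock: 4.15
eef_pos: [579.2, 305.0, 32.4]
tool_rot: [3.141, -0.001, 0.001]
force: [-1.4, -7.7, 22.0]
width: 25.8
gripper_force: 11.8
```

Call:
move_arm:
  targets: "-1 0 0 0 0 0 0;-1 0 0 0 0 0 0;-1 0 0 0 0 0 0;-1 0 0 0 0 0 0;-1 0 0 0 0 0 0"

```text
clock: 4.57
eef_pos: [580.0, 304.0, 33.2]
tool_rot: [3.141, -0.002, -0.0]
force: [-0.4, -1.6, 7.0]
width: 17.6
gripper_force: 58.4
```

Width 17.6 mm is narrower than the body, so I'll look before lifting.

```bash
python3 - <<'E'
from h import *
d=cams.get_image("top"); e=d["color"][110:220,220:400,::-1]
d=cams.get_image("scene"); e2=d["color"][100:300,220:460,::-1]
cv2.imwrite("pics/s2.png",cv2.vconcat([cv2.resize(e,(480,293),interpolation=cv2.INTER_CUBIC),cv2.resize(e2,(480,300))])); print(read_state())
E
```

```text
{'clock': 4.6667, 'qpos': array([-0.58405855,  0.83403384,  0.09878434,  1.63045291, -0.11379509,
        0.68178464, -1.99988508]), 'qd': array([ 1.28637040e-03, -2.66989523e-04,  2.80726790e-04,  1.31280446e-03,
        6.59711284e-05, -1.19838909e-04,  5.40327156e-04]), 'tau': array([-1.10788643e+00, -5.67566729e+01,  1.18672237e+00, -1.40246379e+01,
       -4.55548977e-01, -6.51336126e-01, -1.48552557e-02]), 'eef_pos': array([579.9610666 , 304.01194641,  33.19045375]), 'tool_rot': array([ 3.14075274e+00, -1.54168533e-03,  3.86466455e-05]), 'force': array([-0.268874  , -2.16008064,  7.0030438 ]), 'torque': array([-0.62525183,  0.19634642,  0.02722719]), 'gripper_force': 58.367260694503784, 'width': 18.17276588307385}
```

View pics/s2.png

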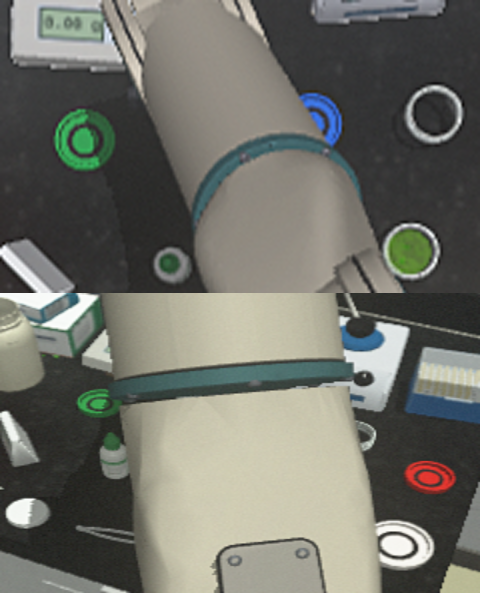

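Call:
move_arm:
  targets: "-1 0 0 -0.5 0 0 0;-1 0 0 -1 0 0 0;-1 0 0 -1.5 0 0 0;-1 0 0 -2 0 0 0;-1 0 0 0 0 0 0"

```text
clock: 5.08
eef_pos: [581.6, 306.7, 86.2]
tool_rot: [-3.138, -0.006, 0.001]
force: [0.9, 0.0, -0.0]
width: 18.1
gripper_force: 58.5
```

Call:
move_arm:
  targets: "-1 0 0 -2 0 0 0;-1 0 0 -2 0 0 0;-1 0 0 -2 0 0 0;-1 0 0 0 0 0 0;-1 0 0 0 0 0 0"

```text
clock: 5.5
eef_pos: [579.6, 305.6, 142.8]
tool_rot: [-3.14, -0.002, 0.001]
force: [-0.8, -0.2, -0.7]
width: 18.1
gripper_force: 58.6
```

```bash
python3 - <<'E'
from h import *
d=cams.get_image("top"); e=d["color"][110:220,220:400,::-1]
d=cams.get_image("scene"); e2=d["color"][100:300,220:460,::-1]
cv2.imwrite("pics/s3.png",cv2.vconcat([cv2.resize(e,(480,293),interpolation=cv2.INTER_CUBIC),cv2.resize(e2,(480,300))])); print(read_state())
E
```

```text
{'clock': 5.6, 'qpos': array([-0.59739381,  0.69762569,  0.11899731,  1.56387658, -0.09875026,
        0.88777368, -2.01347537]), 'qd': array([ 0.00209635,  0.01471799,  0.00043987,  0.00707708,  0.00188061,
        0.00357979, -0.00225839]), 'tau': array([ 3.64256103e-02, -5.94477010e+01,  2.63057180e+00, -1.84247857e+01,
        1.27648422e-02, -3.46040900e-02,  5.54115763e-05]), 'eef_pos': array([578.10753762, 304.81925939, 140.8034003 ]), 'tool_rot': array([3.14090811e+00, 1.67178035e-03, 7.55715741e-04]), 'force': array([-0.91997277,  0.09048576,  0.17688038]), 'torque': array([ 0.02750027, -0.04267943,  0.03622217]), 'gripper_force': 58.570409417152405, 'width': 17.169008673612787}
```

Call:
move_arm:
  targets: "-1 0 2 0 0 0 0;-1 0 3.5 0 0 0 0;-1 0 4 0 0 0 0;-1 0 4 0 0 0 0;-1 0 4 0 0 0 0"

```text
clock: 6.02
eef_pos: [577.7, 128.3, 140.3]
tool_rot: [3.141, 0.003, 0.001]
force: [0.9, -0.5, 0.3]
width: 17.7
gripper_force: 58.6
```

Call:
move_arm:
  targets: "-1 0 4 0 0 0 0;-1 0 4 0 0 0 0;-1 0 3 0 0 0 0;-1 0 1.5 0 0 0 0;-1 0 0 0 0 0 0"

```text
clock: 6.43
eef_pos: [577.9, -1.2, 140.6]
tool_rot: [3.138, 0.003, -0.007]
force: [0.3, 0.9, -0.5]
width: 18.0
gripper_force: 58.6
```

```bash
python3 - <<'E'
from h import *
d=cams.get_image("top"); e=d["color"][100:220,250:450,::-1]
d=cams.get_image("scene"); e2=d["color"][100:300,240:480,::-1]
cv2.imwrite("pics/s4.png",cv2.vconcat([cv2.resize(e,(480,288),interpolation=cv2.INTER_CUBIC),cv2.resize(e2,(372,310))] if 0 else [cv2.resize(e,(480,288)),cv2.resize(e2,(480,312))])); print(read_state()["eef_pos"])
E
```

```text
[578.39765842   5.24860419 140.7468139 ]
```

View pics/s4.png

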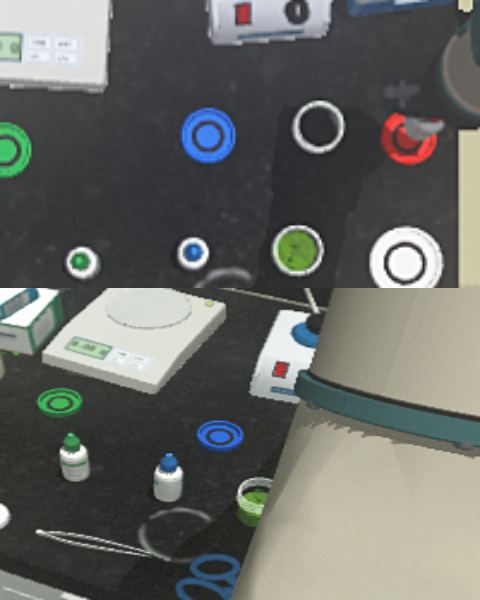

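The red bottle has left its place and is in the hand. I'll enlarge the top view around the gripper at (420,152).

```bash
python3 - <<'E'
from h import *
d=cams.get_image("top"); e=d["color"][115:185,375:455,::-1]
cv2.imwrite("pics/s5.png",cv2.resize(e,None,fx=8,fy=8,interpolation=cv2.INTER_CUBIC)); s=read_state();print(s["eef_pos"],s["width"])
for P in [(578,4,140),(578,4,160),(578,4,110),(578,4,200)]: print(w2pix(d,P), (w2pix(d,P)-[375,115])*8)
E
```

```text
[578.61272621   6.75411529 140.91170537] 17.497137269921485
[424.52003929 149.34720487] [396.16031429 274.77763899]
[426.37080524 147.91840396] [410.96644189 263.34723166]
[421.86008431 151.40054751] [374.88067444 291.20438006]
[430.27331079 144.90535595] [442.18648629 239.24284761]
```

View pics/s5.png

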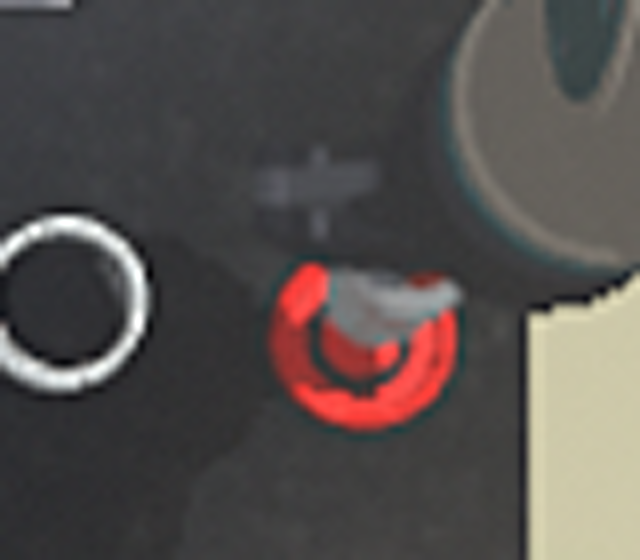

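Call:
move_arm:
  targets: "-1 0 1.7 0 0 0 0;-1 0 0 2 0 0 0;-1 0 0 2.5 0 0 0;-1 0 0 2.5 0 0 0;-1 0 0 1 0 0 0"

```text
clock: 7.0
eef_pos: [576.8, -9.1, 58.6]
tool_rot: [-3.14, 0.005, 0.004]
force: [-1.0, 0.0, -1.0]
width: 17.8
gripper_force: 58.7
```

Call:
move_arm:
  targets: "-1 0 0 0.7 0 0 0;-1 0 0 0.5 0 0 0;-1 0 0 0.4 0 0 0;-1 0 0 0.2 0 0 0;-1 0 0 0 0 0 0"

```text
clock: 7.42
eef_pos: [579.6, -11.8, 44.2]
tool_rot: [-3.142, -0.001, 0.001]
force: [-0.4, 0.9, 0.1]
width: 17.8
gripper_force: 58.7
```

Lower gradually until contact.

Call:
move_arm:
  targets: "-1 0 0 0.2 0 0 0;-1 0 0 0.2 0 0 0;-1 0 0 0.2 0 0 0;-1 0 0 0 0 0 0;-1 0 0 0 0 0 0"

```text
clock: 7.83
eef_pos: [579.1, -12.0, 37.8]
tool_rot: [-3.142, 0.0, 0.0]
force: [0.4, -0.5, -0.2]
width: 17.8
gripper_force: 58.7
```

```bash
python3 - <<'E'
from h import *
d=cams.get_image("top"); e=d["color"][115:185,375:455,::-1]
cv2.imwrite("pics/s6.png",cv2.resize(e,None,fx=8,fy=8,interpolation=cv2.INTER_CUBIC)); s=read_state();print(s["eef_pos"],s["width"],s["force"])
for z in(12,0,30,66): print((w2pix(d,(579.5,-12.3,z))-[375,115])*8)
E
```

```text
[579.21195692 -12.01462971  37.8785353 ] 17.93235221284345 [ 0.14146637 -0.72200271 -0.17926547]
[362.39796641 335.71801625]
[354.91893629 341.1681989 ]
[373.88058358 327.34996564]
[397.8468976 309.8829913]
```

View pics/s6.png

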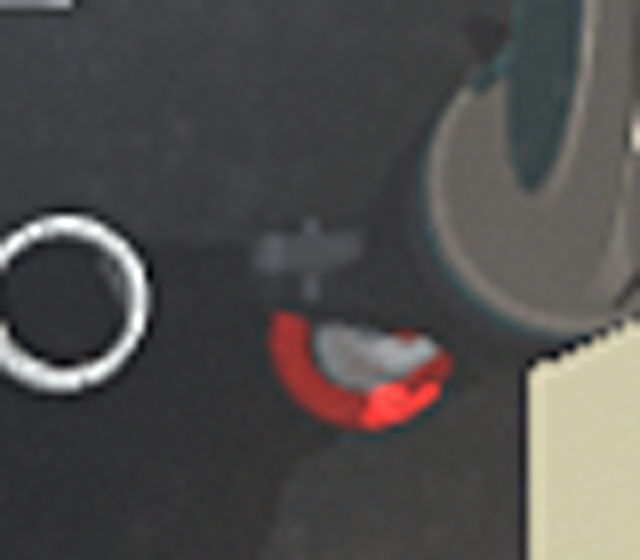

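The bottle is centred in the red dish. I'll lower a little more to feel the floor, then release.

Call:
move_arm:
  targets: "-1 0 0 0.1 0 0 0;-1 0 0 0 0 0 0;-1 0 0 0 0 0 0"

```text
clock: 8.13
eef_pos: [579.4, -12.0, 37.2]
tool_rot: [3.142, -0.001, 0.0]
force: [-1.1, -0.0, 3.8]
width: 17.9
gripper_force: 59.1
```

Call:
move_arm:
  targets: "0.3 0 0 0 0 0 0;0.3 0 0 0 0 0 0;0.3 0 0 0 0 0 0;1 0 0 0 0 0 0;1 0 0 0 0 0 0"

```text
clock: 8.55
eef_pos: [579.1, -11.9, 36.7]
tool_rot: [3.142, 0.0, 0.001]
force: [0.2, 0.7, 0.1]
width: 76.7
gripper_force: 0.0
```

Call:
move_arm:
  targets: "1 0 0 -1 0 0 0;1 0 0 -2 0 0 0;1 0 0 -3.5 0 0 0;1 0 0 -3.5 0 0 0;1 0 0 -2 0 0 0"

```text
clock: 8.97
eef_pos: [580.9, -12.1, 161.0]
tool_rot: [-3.142, -0.005, 0.0]
force: [-0.1, 0.4, 0.2]
width: 85.0
gripper_force: 0.0
```

Call:
move_arm:
  targets: "1 -1 -2 0 0 0 0;1 -1.5 -3.7 0 0 0 0;1 -1.5 -3.7 0 0 0 0;1 -1.5 -3.7 0 0 0 0;1 -1.5 -3.7 0 0 0 0"

```text
clock: 9.38
eef_pos: [508.3, 157.4, 157.8]
tool_rot: [-3.141, -0.001, -0.0]
force: [1.2, 0.1, 0.3]
width: 84.8
gripper_force: 0.0
```

Call:
move_arm:
  targets: "1 -1.5 -3.7 0 0 0 0;1 -1.5 -3.7 0 0 0 0;1 -1.5 -3.7 0 0 0 0;1 -1.5 -3.7 0 0 0 0;1 -1 -2 0 0 0 0"

```text
clock: 9.8
eef_pos: [436.4, 329.6, 157.7]
tool_rot: [-3.138, 0.0, 0.006]
force: [0.0, 0.4, -0.1]
width: 85.5
gripper_force: 0.0
```

Call:
move_arm:
  targets: "1 -0.4 -1.1 0 0 0 0;1 0 0 0 0 0 0;1 0 0 0 0 0 0;1 0 0 0 0 0 0"

```text
clock: 10.13
eef_pos: [436.5, 332.3, 157.0]
tool_rot: [3.14, -0.001, -0.003]
force: [0.1, -0.1, 0.2]
width: 85.4
gripper_force: 0.0
```

```bash
python3 - <<'E'
from h import *
d=cams.get_image("top"); e=d["color"][130:230,220:460,::-1]
d=cams.get_image("scene"); e2=d["color"][140:290,220:460,::-1]
cv2.imwrite("pics/s7.png",cv2.vconcat([cv2.resize(e,(560,233),interpolation=cv2.INTER_CUBIC),cv2.resize(e2,(560,350))])); print(read_state()["eef_pos"])
E
```

```text
[436.38400884 332.48769383 156.97454651]
```

View pics/s7.png

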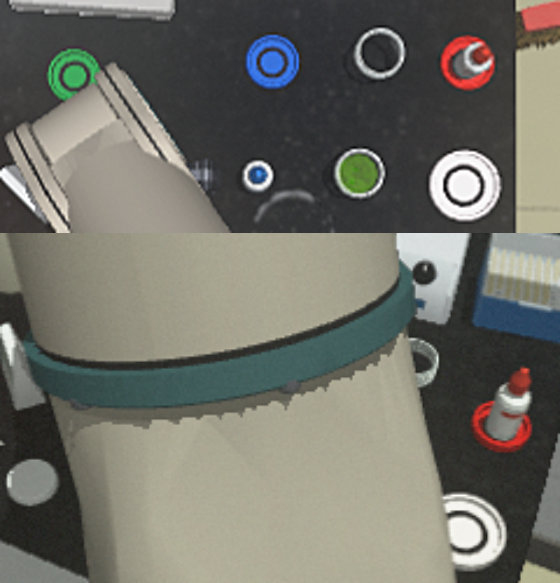

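The red bottle stands in the red holder in both views. I'll check its tip against the expected upright position, then take the green bottle.

```bash
python3 - <<'E'
from h import *
import pickle
T=pickle.load(open("top.pkl","rb"));S=pickle.load(open("scene.pkl","rb"))
for z in(70,98): 
  a=w2pix(S,(579.5,-12.3,z));b=w2pix(T,(579.5,-12.3,z)); print((a-[220,140])*2.333+[0,233],(b-[220,130])*2.333)
E
```

```text
[515.19905284 387.42198427] [478.43882785  54.79028479]
[522.7218652  368.76966707] [484.19965365  50.59127266]
```

Call:
move_arm:
  targets: "1 0.35 -0.25 2 0 0 0;1 0 0 3 0 0 0;1 0 0 3 0 0 0;1 0 0 2 0 0 0;1 0 0 1.2 0 0 0"

```text
clock: 10.65
eef_pos: [438.2, 334.7, 42.5]
tool_rot: [3.139, 0.002, -0.002]
force: [-0.4, 0.3, -0.2]
width: 85.2
gripper_force: 0.0
```

Call:
move_arm:
  targets: "1 0 0 0.8 0 0 0;1 0 0 0.4 0 0 0;1 0 0 0 0 0 0;1 0 0 0 0 0 0;-1 0 0 0 0 0 0"

```text
clock: 11.07
eef_pos: [439.3, 337.8, 33.8]
tool_rot: [-3.14, -0.002, 0.0]
force: [0.3, 0.6, -0.8]
width: 75.2
gripper_force: 0.0
```

Call:
move_arm:
  targets: "-1 0 0 0 0 0 0;-1 0 0 0 0 0 0;-1 0 0 0 0 0 0;-1 0 0 0 0 0 0;-1 0 0 0 0 0 0"

```text
clock: 11.48
eef_pos: [438.6, 337.0, 33.2]
tool_rot: [3.141, -0.0, 0.0]
force: [0.5, -1.0, 2.7]
width: 17.9
gripper_force: 58.4
```

Call:
move_arm:
  targets: "-1 0 0 0 0 0 0;-1 0 0 0 0 0 0;-1 0 0 0 0 0 0;-1 0 0 0 0 0 0;-1 0 0 0 0 0 0"

```text
clock: 11.9
eef_pos: [438.7, 337.0, 33.2]
tool_rot: [3.141, -0.0, 0.0]
force: [-0.5, -1.8, 5.8]
width: 17.9
gripper_force: 58.5
```

Call:
move_arm:
  targets: "-1 0 0 -0.7 0 0 0;-1 0 0 -1.5 0 0 0;-1 0 0 -2.5 0 0 0;-1 0 0 -2.5 0 0 0;-1 0 0 -1.8 0 0 0"

```text
clock: 12.32
eef_pos: [438.9, 338.2, 124.8]
tool_rot: [-3.14, -0.001, 0.001]
force: [0.4, -0.7, 0.1]
width: 17.4
gripper_force: 58.5
```

Call:
move_arm:
  targets: "-1 2 -1.5 -1 0 0 0;-1 2.5 -1.8 0 0 0 0;-1 2.5 -1.8 0 0 0 0;-1 2.5 -1.8 0 0 0 0;-1 1.6 -1.2 0 0 0 0"

```text
clock: 12.73
eef_pos: [551.6, 420.6, 133.2]
tool_rot: [-3.14, -0.002, 0.001]
force: [0.2, 0.8, -1.0]
width: 17.5
gripper_force: 58.6
```

Call:
move_arm:
  targets: "-1 1 -0.6 0 0 0 0;-1 0 0 0 0 0 0;-1 0 0 0 0 0 0;-1 0 0 0 0 0 0"

```text
clock: 13.07
eef_pos: [558.3, 424.0, 132.6]
tool_rot: [3.141, 0.001, 0.001]
force: [0.3, 0.5, -0.3]
width: 17.6
gripper_force: 58.6
```

Call:
move_arm:
  targets: "-1 0.2 0 1.5 0 0 0;-1 0 0 2.5 0 0 0;-1 0 0 2.5 0 0 0;-1 0 0 1.5 0 0 0;-1 0 0 0.8 0 0 0"

```text
clock: 13.48
eef_pos: [559.0, 423.1, 42.6]
tool_rot: [3.139, 0.004, 0.001]
force: [-0.1, 0.1, -0.7]
width: 17.7
gripper_force: 58.6
```

Call:
move_arm:
  targets: "-1 0 0 0.3 0 0 0;-1 0 0 0.3 0 0 0;-1 0 0 0.2 0 0 0;-1 0 0 0 0 0 0;-1 0 0 0 0 0 0"

```text
clock: 13.9
eef_pos: [561.9, 424.9, 37.8]
tool_rot: [-3.141, -0.001, 0.001]
force: [-0.1, -0.2, -0.7]
width: 18.2
gripper_force: 58.6
```

Call:
move_arm:
  targets: "-1 0 0 0.1 0 0 0;-1 0 0 0 0 0 0;-1 0 0 0 0 0 0"

```text
clock: 14.15
eef_pos: [562.3, 425.0, 37.2]
tool_rot: [-3.14, -0.002, 0.0]
force: [-0.8, -0.8, 6.0]
width: 18.2
gripper_force: 59.1
```

Call:
move_arm:
  targets: "0.3 0 0 0 0 0 0;0.3 0 0 0 0 0 0;0.3 0 0 0 0 0 0;1 0 0 0 0 0 0;1 0 0 0 0 0 0"

```text
clock: 14.57
eef_pos: [561.3, 424.5, 35.6]
tool_rot: [3.141, 0.0, 0.001]
force: [-0.5, 0.0, 0.0]
width: 77.0
gripper_force: 0.0
```

Call:
move_arm:
  targets: "1 0 0 -1 0 0 0;1 0 0 -2 0 0 0;1 0 0 -3.5 0 0 0;1 0 0 -3.5 0 0 0;1 0 0 -2 0 0 0"

```text
clock: 14.98
eef_pos: [563.2, 425.7, 160.8]
tool_rot: [-3.138, -0.005, 0.0]
force: [0.3, 0.2, 0.5]
width: 85.5
gripper_force: 0.0
```

Call:
move_arm:
  targets: "1 -1.2 2 0 0 0 0;1 -1.8 3.5 0 0 0 0;1 -1.8 3.5 0 0 0 0;1 -1.8 3.5 0 0 0 0;1 -1.8 3.5 0 0 0 0"

```text
clock: 15.4
eef_pos: [476.7, 263.0, 156.7]
tool_rot: [-3.141, -0.001, 0.001]
force: [1.1, -1.7, -0.1]
width: 85.6
gripper_force: 0.0
```

Call:
move_arm:
  targets: "1 -1.6 2.7 0 0 0 0;1 -1 1.6 0 0 0 0;1 0 0 0 0 0 0;1 0 0 0 0 0 0;1 0 0 0 0 0 0"

```text
clock: 15.82
eef_pos: [452.6, 222.7, 156.6]
tool_rot: [-3.14, -0.002, 0.001]
force: [0.4, 0.5, 0.6]
width: 85.3
gripper_force: 0.0
```

Call:
move_arm:
  targets: "1 -0.15 0.15 2 0 0 0;1 0 0 3 0 0 0;1 0 0 3 0 0 0;1 0 0 2 0 0 0;1 0 0 1.2 0 0 0"

```text
clock: 16.23
eef_pos: [449.6, 221.1, 41.4]
tool_rot: [3.141, 0.002, 0.002]
force: [-0.7, 0.5, 0.3]
width: 85.6
gripper_force: 0.0
```

Call:
move_arm:
  targets: "1 0 0 0.8 0 0 0;1 0 0 0.4 0 0 0;1 0 0 0 0 0 0;1 0 0 0 0 0 0;-1 0 0 0 0 0 0"

```text
clock: 16.65
eef_pos: [450.9, 220.5, 32.6]
tool_rot: [-3.141, -0.002, 0.001]
force: [-0.6, -0.2, 0.1]
width: 75.4
gripper_force: 0.0
```

Call:
move_arm:
  targets: "-1 0 0 0 0 0 0;-1 0 0 0 0 0 0;-1 0 0 0 0 0 0;-1 0 0 0 0 0 0;-1 0 0 0 0 0 0"

```text
clock: 17.07
eef_pos: [451.0, 221.0, 33.0]
tool_rot: [-3.14, -0.002, 0.001]
force: [-0.9, 0.4, 7.2]
width: 17.7
gripper_force: 59.8
```

Call:
move_arm:
  targets: "-1 0 0 0 0 0 0;-1 0 0 0 0 0 0;-1 0 0 0 0 0 0;-1 0 0 0 0 0 0;-1 0 0 0 0 0 0"

```text
clock: 17.48
eef_pos: [451.0, 221.0, 33.0]
tool_rot: [-3.14, -0.002, 0.001]
force: [-1.3, 0.8, 8.8]
width: 17.5
gripper_force: 59.9
```

Call:
move_arm:
  targets: "-1 0 0 -0.7 0 0 0;-1 0 0 -1.5 0 0 0;-1 0 0 -2.5 0 0 0;-1 0 0 -2.5 0 0 0;-1 0 0 -1.8 0 0 0"

```text
clock: 17.9
eef_pos: [450.3, 219.9, 123.8]
tool_rot: [-3.141, -0.001, 0.0]
force: [0.5, -0.1, -0.1]
width: 17.5
gripper_force: 59.3
```

Call:
move_arm:
  targets: "-1 1.8 0.3 0 0 0 0;-1 3 0.4 0 0 0 0;-1 3 0.4 0 0 0 0;-1 2.5 0.3 0 0 0 0;-1 1.5 0.2 0 0 0 0"

```text
clock: 18.32
eef_pos: [571.2, 202.8, 122.3]
tool_rot: [3.141, -0.003, -0.001]
force: [-0.4, -0.0, -0.4]
width: 17.8
gripper_force: 59.3
```

Call:
move_arm:
  targets: "-1 1 0 0 0 0 0;-1 0 0 0 0 0 0;-1 0 0 0 0 0 0;-1 0 0 0 0 0 0"

```text
clock: 18.65
eef_pos: [576.6, 204.1, 121.7]
tool_rot: [3.141, 0.002, 0.001]
force: [-0.1, 0.3, -1.2]
width: 18.0
gripper_force: 59.3
```

Call:
move_arm:
  targets: "-1 0.1 0 1.5 0 0 0;-1 0 0 2.3 0 0 0;-1 0 0 2 0 0 0;-1 0 0 1.2 0 0 0;-1 0 0 0.7 0 0 0"

```text
clock: 19.07
eef_pos: [577.1, 204.0, 43.3]
tool_rot: [3.141, 0.003, 0.001]
force: [0.4, 0.1, -0.3]
width: 17.6
gripper_force: 59.3
```

Call:
move_arm:
  targets: "-1 0 0 0.3 0 0 0;-1 0 0 0.2 0 0 0;-1 0 0 0.2 0 0 0;-1 0 0 0 0 0 0;-1 0 0 0 0 0 0"

```text
clock: 19.48
eef_pos: [579.5, 204.2, 38.5]
tool_rot: [-3.141, -0.001, 0.0]
force: [-0.1, 0.2, -0.6]
width: 17.6
gripper_force: 59.3
```

Call:
move_arm:
  targets: "-1 0 0 0.15 0 0 0;-1 0 0 0 0 0 0;-1 0 0 0 0 0 0"

```text
clock: 19.73
eef_pos: [579.7, 204.2, 37.1]
tool_rot: [-3.141, -0.001, 0.0]
force: [-1.2, -0.2, 4.4]
width: 17.7
gripper_force: 60.0
```

Call:
move_arm:
  targets: "0.3 0 0 0 0 0 0;0.3 0 0 0 0 0 0;0.3 0 0 0 0 0 0;1 0 0 0 0 0 0;1 0 0 0 0 0 0"

```text
clock: 20.15
eef_pos: [578.9, 204.0, 36.2]
tool_rot: [3.141, 0.0, 0.001]
force: [-0.5, 0.4, 0.1]
width: 77.2
gripper_force: 0.0
```

Call:
move_arm:
  targets: "1 0 0 -1 0 0 0;1 0 0 -2 0 0 0;1 0 0 -3.5 0 0 0;1 0 0 -3.5 0 0 0;1 0 0 -2 0 0 0"

```text
clock: 20.57
eef_pos: [580.8, 204.5, 160.7]
tool_rot: [-3.14, -0.005, 0.0]
force: [0.9, 0.6, 0.5]
width: 85.3
gripper_force: 0.0
```

Call:
move_arm:
  targets: "1 -1.8 1.3 0 0 0 0;1 -2.7 2 0 0 0 0;1 -2.7 2 0 0 0 0;1 -2.7 2 0 0 0 0;1 -1.8 1.3 0 0 0 0"

```text
clock: 20.98
eef_pos: [459.0, 115.8, 157.0]
tool_rot: [3.141, 0.002, -0.001]
force: [-0.7, 0.2, -1.0]
width: 85.7
gripper_force: 0.0
```

Call:
move_arm:
  targets: "1 -1.1 0.5 0 0 0 0;1 0 0 0 0 0 0;1 0 0 0 0 0 0;1 0 0 0 0 0 0"

```text
clock: 21.32
eef_pos: [452.8, 113.9, 156.9]
tool_rot: [-3.141, -0.002, 0.001]
force: [0.1, -0.1, -0.8]
width: 85.3
gripper_force: 0.0
```

```bash
python3 - <<'E'
from h import *
d=cams.get_image("top"); e=d["color"][130:230,220:460,::-1]
d=cams.get_image("scene"); e2=d["color"][140:290,220:460,::-1]
cv2.imwrite("pics/s8.png",cv2.vconcat([cv2.resize(e,(560,233),interpolation=cv2.INTER_CUBIC),cv2.resize(e2,(560,350))])); print(read_state()["eef_pos"])
for n,P in dict(g=(560.4,423.6,98),b=(578.5,204.6,98)).items():
  a=w2pix(d,P); print(n,(a-[220,140])*2.333+[0,233])
E
```

```text
[452.41260851 113.82437096 156.48526822]
g [108.21748558 250.56862286]
b [308.74892198 301.08278956]
```

View pics/s8.png

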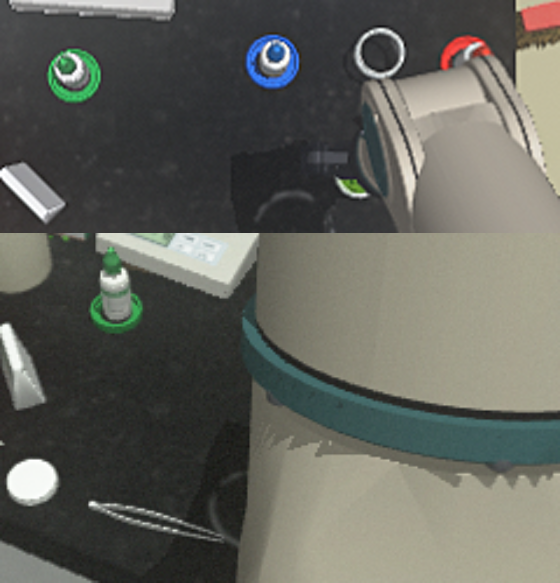

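The green bottle stands in its holder at (110,290) and the blue in its own at (275,55); both look upright. Next is the leaf cup.

Call:
move_arm:
  targets: "1 -0.15 0.1 2 0 0 0;1 0 0 3 0 0 0;1 0 0 3 0 0 0;1 0 0 2.5 0 0 0;1 0 0 1.8 0 0 0"

```text
clock: 21.83
eef_pos: [449.5, 112.4, 31.0]
tool_rot: [3.141, 0.002, 0.001]
force: [-0.3, 0.8, 1.1]
width: 85.2
gripper_force: 0.0
```

Call:
move_arm:
  targets: "1 0 0 1.2 0 0 0;1 0 0 0.7 0 0 0;1 0 0 0 0 0 0;1 0 0 0 0 0 0;-1 0 0 0 0 0 0"

```text
clock: 22.25
eef_pos: [450.4, 112.3, 14.9]
tool_rot: [-3.141, -0.001, 0.001]
force: [-1.3, -0.4, 0.6]
width: 75.3
gripper_force: 0.0
```

Call:
move_arm:
  targets: "-1 0 0 0 0 0 0;-1 0 0 0 0 0 0;-1 0 0 0 0 0 0;-1 0 0 0 0 0 0;-1 0 0 0 0 0 0"

```text
clock: 22.67
eef_pos: [450.5, 112.2, 15.6]
tool_rot: [-3.141, -0.002, 0.0]
force: [-0.3, 0.1, 8.1]
width: 47.3
gripper_force: 60.2
```

Call:
move_arm:
  targets: "-1 0 0 0 0 0 0;-1 0 0 0 0 0 0;-1 0 0 0 0 0 0;-1 0 0 0 0 0 0;-1 0 0 0 0 0 0"

```text
clock: 23.08
eef_pos: [450.6, 112.2, 15.6]
tool_rot: [-3.141, -0.002, 0.0]
force: [-0.8, -0.5, 9.3]
width: 47.4
gripper_force: 60.2
```

Call:
move_arm:
  targets: "-1 0 0 -0.7 0 0 0;-1 0 0 -1.5 0 0 0;-1 0 0 -1.8 0 0 0;-1 0 0 -1.2 0 0 0;-1 0 0 -0.6 0 0 0"

```text
clock: 23.5
eef_pos: [450.5, 112.2, 74.2]
tool_rot: [-3.141, -0.003, 0.0]
force: [0.7, 0.3, -0.9]
width: 47.4
gripper_force: 61.9
```

Call:
move_arm:
  targets: "-1 -0.1 1 0 0 0 0;-1 -0.1 1.8 0 0 0 0;-1 -0.1 2.2 0 0 0 0;-1 -0.1 2.2 0 0 0 0;-1 -0.1 2 0 0 0 0"

```text
clock: 23.92
eef_pos: [443.6, 17.9, 71.8]
tool_rot: [3.141, 0.001, 0.0]
force: [0.0, -0.6, -0.8]
width: 47.0
gripper_force: 61.9
```

Call:
move_arm:
  targets: "-1 -0.1 1.5 0 0 0 0;-1 -0.1 1 0 0 0 0;-1 0 0.4 0 0 0 0;-1 0 0 0 0 0 0;-1 0 0 0 0 0 0"

```text
clock: 24.33
eef_pos: [442.7, -8.5, 72.2]
tool_rot: [-3.141, 0.0, 0.001]
force: [0.5, 0.4, -0.3]
width: 47.7
gripper_force: 61.9
```

Call:
move_arm:
  targets: "-1 0 0 1 0 0 0;-1 0 0 1.5 0 0 0;-1 0 0 1.2 0 0 0;-1 0 0 0.7 0 0 0;-1 0 0 0.4 0 0 0"

```text
clock: 24.75
eef_pos: [442.3, -8.0, 23.5]
tool_rot: [-3.141, 0.001, 0.002]
force: [0.0, -0.5, -0.8]
width: 47.1
gripper_force: 61.9
```

Call:
move_arm:
  targets: "-1 0 0 0.2 0 0 0;-1 0 0 0.1 0 0 0;-1 0 0 0 0 0 0;-1 0 0 0 0 0 0"

```text
clock: 25.08
eef_pos: [443.0, -9.0, 21.7]
tool_rot: [-3.142, -0.001, 0.001]
force: [0.1, -0.1, -0.5]
width: 47.3
gripper_force: 61.9
```

Call:
move_arm:
  targets: "-1 0 0 0.15 0 0 0;-1 0 0 0.1 0 0 0;-1 0 0 0 0 0 0;-1 0 0 0 0 0 0"

```text
clock: 25.42
eef_pos: [443.2, -9.0, 19.6]
tool_rot: [-3.141, -0.002, 0.0]
force: [-0.4, -0.2, 7.3]
width: 47.5
gripper_force: 62.7
```

Call:
move_arm:
  targets: "0.5 0 0 0 0 0 0;0.6 0 0 0 0 0 0;1 0 0 0 0 0 0;1 0 0 0 0 0 0;1 0 0 0 0 0 0"

```text
clock: 25.83
eef_pos: [442.6, -9.1, 18.8]
tool_rot: [3.142, 0.0, 0.0]
force: [0.0, -0.1, 0.1]
width: 85.4
gripper_force: 0.0
```

Call:
move_arm:
  targets: "1 0 0 -1 0 0 0;1 0 0 -2 0 0 0;1 0 0 -3.5 0 0 0;1 0 0 -3.5 0 0 0;1 0 0 -3 0 0 0"

```text
clock: 26.25
eef_pos: [442.5, -9.1, 150.6]
tool_rot: [3.142, -0.0, 0.0]
force: [0.7, 1.0, -1.2]
width: 85.6
gripper_force: 0.0
```

Call:
move_arm:
  targets: "1 1 3 0 0 0 0;1 1 3.5 0 0 0 0;1 1 3.5 0 0 0 0;1 1 3.5 0 0 0 0;1 0 0 0 0 0 0"

```text
clock: 26.67
eef_pos: [484.3, -152.9, 149.2]
tool_rot: [3.136, -0.003, -0.009]
force: [-0.1, -0.2, 0.0]
width: 85.4
gripper_force: 0.0
```

Call:
move_arm:
  targets: "1 0 3 0 0 0 0;1 0 3 0 0 0 0;1 0 0 0 0 0 0;1 0 0 0 0 0 0;1 0 0 0 0 0 0"

```text
clock: 27.08
eef_pos: [482.4, -203.2, 148.5]
tool_rot: [-3.141, 0.001, 0.0]
force: [0.3, 0.4, -0.2]
width: 85.4
gripper_force: 0.0
```

```bash
python3 - <<'E'
from h import *
d=cams.get_image("top"); e=d["color"][130:230,220:460,::-1]
d=cams.get_image("scene"); e2=d["color"][140:290,220:460,::-1]
cv2.imwrite("pics/s9.png",cv2.vconcat([cv2.resize(e,(560,233),interpolation=cv2.INTER_CUBIC),cv2.resize(e2,(560,350))])); print(read_state()["eef_pos"])
E
```

```text
[ 482.7633657  -202.44165118  148.67974495]
```

View pics/s9.png

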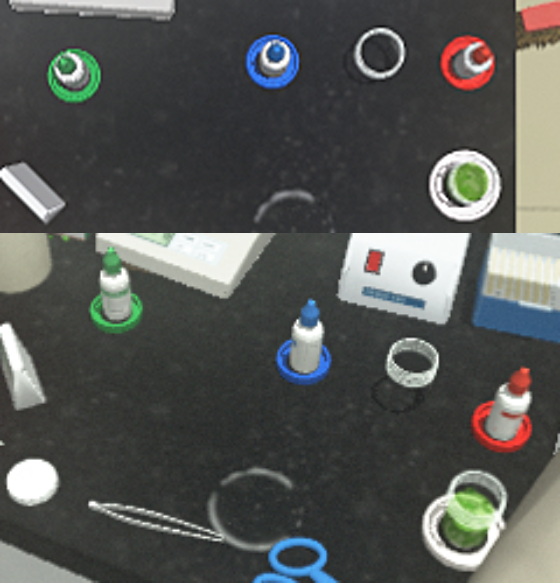

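All three bottles and the leaf cup stand in their own holders, and the empty cup and timer haven't moved. I'll hand the job in.

```bash
python3 -c "
from cell import order
print(order.finish_job())"
```

```text
the job is handed in; nothing more can be done
None
```

I handed the job in after about 27 s of the 112 s allowed. In the last pictures the red, green and blue bottles stand upright in the holders of their colours and the leaf cup in the wide white holder, with the empty cup and timer unmoved; no verdict came back.

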